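# Tip a soldering brick out of the packed rack and set it up as the back brick

## Robot

A 6-joint arm with a two-finger parallel gripper is mounted at the origin on a cart in front of the work surface, level with it; the furniture and walls round the work are solid. World frame = base frame: x ahead of the robot, y to its left, z up, the work surface at z = 0. Lengths are in m, angles in rad, forces in N, time in s.
With the tool pointing down it reaches from about 0.35 to 0.85 m from the base axis. Payload 8.1 kg.
Tool frame: the origin (TCP) lies at the very end of the fingers, on their centre line; the grasp point (between the pads) lies 19 mm behind it (robot.pinch_z is the distance from the TCP to the grasp point, in m); y points along the fingers, x is the direction in which the jaws open and shut, and the axes are right-handed (so a half turn about y gives the same grasp; the last joint's range is limited). The gripper opens to 93 mm and grips with 3 to 60 N. Pads are 15 mm wide; open, the fingers measure 128 mm over their backs; the gripper's body (75 mm by 188 mm) begins 65 mm behind the grasp point.
Start: joints at [-1.201, 0.13, 1.488, -0, 1.523, -0.085], TCP at [0.264, -0.539, 0.219] pointing down, gripper open.
Joint ranges: [-2.96, 2.96], [-0.89, 2.26], [0.02, 2.5], [-1.34, 4.48], [0, 2.73], [-2.66, 2.66]. Speed limits (rad/s): [2.39, 2.39, 2.79, 3.14, 3.14, 3.14].

## Interface

Orientations are given as a rotation vector (axis times angle).
In Python, from plant import robot gives the robot as it stands.
- The arm moves only by the shell command python3 -m inch 'ROWS' [FORCE]. ROWS is JSON, a list of rows, each a list of 5 numbers: the closure, from -1 (fully open) to 1 (shut), then the shift along the world's x, y, z in m, then the turn about the world's z in rad. A call has 1 to 8 rows; each row is the pose to reach, as a shift and turn from the pose measured when the call began; what a row does not reach only later rows make up. A row lasts 1/8 s, in which the tool goes at most 62.5 mm and 10.7 degrees, less where a joint would pass 70% of its speed; a pose out of reach is approached as far as the arm can. A call with a gripper value outside its range is refused whole. The fingers move at their own pace and stop on an object; FORCE is the grip in N (left out, the last holds). Time passes only in rows, so rows that repeat a pose let the fingers close. It gives the time, the measured TCP pose, the force and the opening at its end, in the units of the state.
- robot.read_state(): the state, without advancing time (a new reading comes with each control period).
- robot.read_camera(name): name is "scene" or "side" or "wrist"; returns a dict with "color" (400x640x3 uint8, red, green, blue), "mtx" (3x3 intrinsics, pixels), "R" (3x3) and "t" (3): a world point X has camera coordinates R X + t; the wrist camera has in their place "hand_eye" (4x4, takes a point from camera to tool coordinates, whose origin is the TCP and whose axes are the tool frame's). Camera axes: x right, y down, z forward; pixel columns grow to the right and rows downward; lengths in m; the calibration is good to about 2 mm. The wrist camera is an equidistant fisheye: a pixel r from the principal point sees the ray r / f radians off the axis. A picture is of the moment at which its call begins: read the wrist's pose just before it. There is no depth.
- robot.close_job(): hands the job in, once; it reports no verdict.
The state is a dict: "t": time; "q": joint angles; "dq": joint speeds; "joint_torque": joint torques, N m; "tool_pos": TCP position; "orientation": TCP orientation; "force": force on the tool from outside, world axes, zero at the start; "wrist_torque": the same for the moment, N m; "opening": finger opening in m.
Only numpy, scipy, OpenCV 4.12 (cv2) and the standard library are available. Lean on these libraries where they do the work, as an engineer would, in place of code of your own. Each camera call takes 0.05 s, during which the arm holds its last target. There are 200 camera calls.

## Task

Set up the soldering pan with its back brick: of the four bricks packed in the rack, take the one with the half-round groove down its front face. Hook it behind its top and tip it forward until it lies on the rack's steel rod, then take hold of it by its sides, lift it out and stand it in the pan, upright, groove to the front, flat against the pan's back wall and about midway along it. Leave the other bricks standing in the rack and disturb nothing else on the bench or in the pan.

Things in the scene. Friction and masses are not known exactly. Their poses are not given: they have to be found in the camera images.
- brick_grooved: the brick to fetch: insulating soldering brick, cream coloured, 80 mm deep (x) x 42 mm thick (y) x 120 mm tall (z), about 0.24 kg; origin at the centre of its underside, z up, -x is its front face (towards the worker). A half-round groove 16 mm wide and 8 mm deep runs down the middle of the whole front face (x = -40 mm); the other faces are plain. Starts upright in one of the rack's four places, turned with the rack
- brick_plain_1: plain insulating soldering brick, cream coloured, 80 mm deep (x) x 42 mm thick (y) x 120 mm tall (z), about 0.24 kg; origin at the centre of its underside, z up, -x is its front face (towards the worker); no groove. Stays upright in the rack
- brick_plain_2: plain insulating soldering brick, cream coloured, 80 mm deep (x) x 42 mm thick (y) x 120 mm tall (z), about 0.24 kg; origin at the centre of its underside, z up, -x is its front face (towards the worker); no groove. Stays upright in the rack
- brick_plain_3: plain insulating soldering brick, cream coloured, 80 mm deep (x) x 42 mm thick (y) x 120 mm tall (z), about 0.24 kg; origin at the centre of its underside, z up, -x is its front face (towards the worker); no groove. Stays upright in the rack
- rack: fixed plywood rack, 193 mm wide (y), x from -58 to 185 mm, 206 mm tall; origin on the bench, z up, -x is its front. Four bricks stand side by side on its floor (top z = 8 mm), 1.5 mm apart, centres at y = -65, -22, 22, 65 mm, front faces at x = 0 to 3 mm. Side cheeks (y = 87 to 97 mm) are 68 mm high up to x = 112 mm, with a brace rising to the back from x = 70 mm, and carry the shelf behind that
- rack_sill (a point): middle of the top of the low sill before the bricks' feet (x = -10 to -1.5 mm in the rack's frame, top z = 14 mm). A brick pulled forward by its top rear edge turns on its lower front edge against this sill; it balances at about 37 degrees: let go before that it falls back, beyond it comes to rest on the rod leaning about 43 degrees forward
- rack_rod (a point): middle of the axis of the 10 mm steel rod across the rack's front, at x = -46 mm, z = 54 mm in the rack's frame; a tipped brick rests on it
- rack_shelf (a point): middle of the lower front edge of the rack's top shelf, at x = 113 mm, z = 198 mm in the rack's frame; the shelf runs back to x = 185 mm and carries things up to 54 mm high. A tool held upright behind the bricks strikes it; one leaning back to the front by about 40 degrees goes under it
- rack_gap (a point): middle of the open space behind the bricks' tops, at x = 112 mm, z = 115 mm in the rack's frame. It is open from the bricks' backs to the back slats at x = 142 mm, above a low rear stop (x = 87 to 95 mm, top z = 30 mm)
- pan: fixed dark sheet-steel soldering pan on a 14 mm slab, 140 mm (x) x 196 mm (y) in all; origin at the centre of the slab's underside, z up, -x is its front. Pan floor at z = 17 mm; upright back wall with its inner face at x = 65 mm, top at z = 61 mm; side rims to z = 28 mm, front rim to z = 26 mm. A brick flat against the back wall has its origin at x = 25 mm
- groove (a point): point on the front face of the grooved brick, at mid width, 60 mm above its underside (x = -40 mm in the brick's frame)
- bench_grinder: heavy orange bench grinder standing behind the middle of the bench, between the rack and the pan; on its plinth it fills x = 0.59 m and beyond from y = 0.13 to -0.33 m, and x = 0.63 m and beyond to y = -0.48 m, up to 0.33 m high: carry the brick round in front of it
- pan_ring: finger ring 27x21x12 mm lying in the front left of the pan; leave alone
- pan_bar: bar of polishing compound 22x55x16 mm, in the front right of the pan; leave alone
- pliers: small pliers with red handles, 145x52x11 mm, lying on the bench; leave alone
- punch: round steel punch 105 mm long, 10 mm thick, lying on the bench; leave alone

How it is judged:
By the outcome, as a careful person would: the job done as asked, in the order asked, and still so for the second after the job is handed in, with the robot touching nothing.
It also fails if it takes over 56 s, if anything falls off the work surface, if the arm or the gripper's body presses on something with over 40 N, if the wrist force passes 120 N, or if a joint passes its speed limit or range.

## Working session

There is one attempt and no reset: what is moved stays moved. The work goes in short steps, Python scripts to look and compute and a shell command to move; the robot and the scene stay as the last step left them, time stands still between calls to the robot, and variables do not carry over. Pictures are saved under pics/ and viewed, about 8 in all and at most 12, crops included, and the job is handed in when it is done.

```bash
ls -la; python3 -m inch 2>&1 | head -20; mkdir -p pics
python3 - <<'E'
from plant import robot
import cv2,numpy as np
print(robot.read_state()); print([a for a in dir(robot) if a[0]!='_'])
a=robot.read_camera("scene");b=robot.read_camera("side")
for n,c in(("scene",a),("side",b)):
    np.savez(n+"0.npz",**c); cv2.imwrite(f"pics/{n}0.png",c["color"][...,::-1])
    print(n,c["mtx"],-c["R"].T@c["t"],c["R"])
E
```

```text
total 12
drwxr-xr-x  3 agent agent 4096 Dec  5 08:21 .
drwxr-xr-x 23 root  root  4096 Dec  5 08:21 ..
drwxr-xr-x  2 agent agent 4096 Dec  5 08:21 pics
invalid input
{'t': 0.0, 'q': array([-1.20141157e+00,  1.31134657e-01,  1.48925890e+00,  2.18978541e-06,
        1.52297388e+00, -8.54054533e-02]), 'dq': array([ 0.00357176,  0.00106529, -0.00031186,  0.00031742, -0.00083232,
       -0.00145242]), 'joint_torque': array([ 7.06952087e-04, -5.59831953e+01, -4.91772723e+01,  7.69860414e-02,
        3.54325015e-02, -1.78552218e-04]), 'tool_pos': array([ 0.2633827 , -0.53848789,  0.21761445]), 'orientation': array([-1.38958874,  0.86904945, -0.86672421]), 'force': array([ 0.93267768, -0.24329608, -0.0717439 ]), 'wrist_torque': array([-0.00947427, -0.01105133,  0.00982806]), 'opening': 0.09286273564548578}
['IKError', 'close_job', 'pinch_z', 'read_camera', 'read_state']
scene [[515.25176316   0.         318.84466707]
 [  0.         515.25176316 202.63287447]
 [  0.           0.           1.        ]] [-0.08653722 -1.31043787  0.94756546] [[ 0.87410338 -0.48519857 -0.0229264 ]
 [-0.25716017 -0.4222099  -0.86925684]
 [ 0.41208242  0.7657161  -0.49382885]]
side [[505.32739006   0.         318.64046205]
 [  0.         505.32739006 202.07244719]
 [  0.           0.           1.        ]] [0.46476457 1.16646919 1.09304658] [[-0.99627582 -0.08583614 -0.00816328]
 [-0.04503708  0.59878132 -0.79964529]
 [ 0.07352648 -0.79629962 -0.60041716]]
```

Run:
```python
from scipy.spatial.transform import Rotation as R
import numpy as np
print(R.from_rotvec([-1.38958874,  0.86904945, -0.86672421]).as_matrix().round(3))
import cv2
a=cv2.imread("pics/scene0.png");b=cv2.imread("pics/side0.png")
```

```text
[[ 0.439 -0.001  0.898]
 [-0.898  0.002  0.439]
 [-0.002 -1.     0.   ]]
```

View pics/scene0.png

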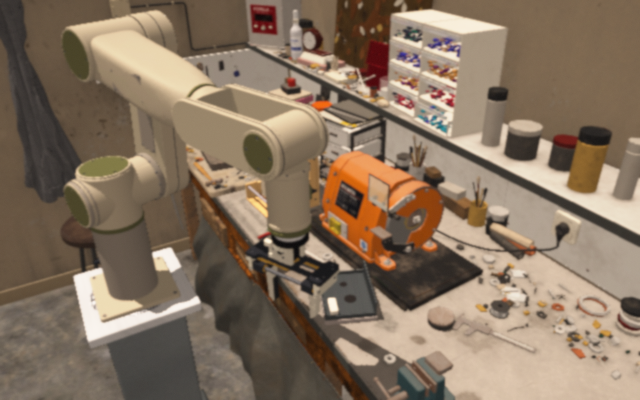

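View pics/side0.png

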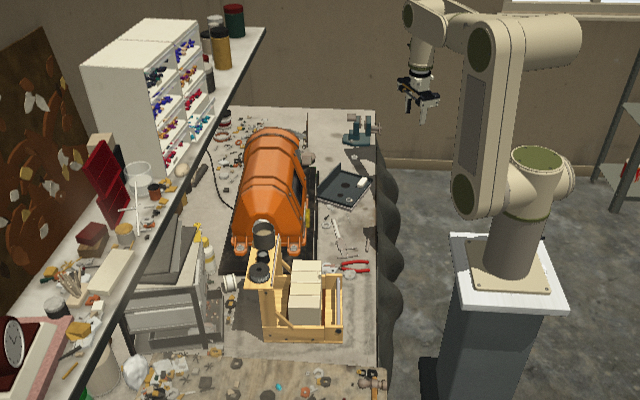

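```bash
python3 -m inch '[[-1,0.06,-0.12,0.1,0],[-1,0.12,-0.24,0.15,0],[-1,0.18,-0.36,0.15,0],[-1,0.22,-0.46,0.15,0],[-1,0.22,-0.46,0.15,0],[-1,0.22,-0.46,0.15,0],[-1,0.22,-0.46,0.15,0],[-1,0.22,-0.46,0.15,0]]'
cat > h.py <<'E'
from plant import robot
import numpy as np,cv2
from scipy.spatial.transform import Rotation as R
def st():
    s=robot.read_state();M=R.from_rotvec(s["orientation"]).as_matrix()
    print("t",round(s["t"],2),"q",s["q"].round(3),"p",s["tool_pos"].round(4),"F",s["force"].round(1),"open",round(s["opening"],4));print("x",M[:,0].round(3),"y(fingers)",M[:,1].round(3));return s,M
E
python3 -c "
from h import *;st()"
```

```text
t: 1.1
tool_pos: [0.3819, -0.7863, 0.293]
orientation: [-1.417, 0.837, -0.905]
force: [-0.8, -0.3, -0.5]
opening: 0.093
t 1.1 q [-1.179  1.098  0.025  0.004  1.969 -0.061] p [ 0.3819 -0.7863  0.293 ] F [-0.8 -0.3 -0.5] open 0.093
x [ 0.439 -0.897  0.049] y(fingers) [ 0.022 -0.044 -0.999]
```

```bash
python3 -m inch '[[-1,0.22,-0.45,0.0,0],[-1,0.22,-0.45,0,0],[-1,0.22,-0.45,0,0],[-1,0.22,-0.45,0,0],[-1,0.22,-0.45,0,0],[-1,0.22,-0.45,0,0],[-1,0.22,-0.45,0,0],[-1,0.22,-0.45,0,0]]'
python3 -c "
from h import *;st()"
```

```text
t: 2.1
tool_pos: [0.4071, -0.8365, 0.2017]
orientation: [-1.449, 0.797, -0.953]
force: [-0.7, -0.4, -0.3]
opening: 0.0931
t 2.1 q [-1.176  1.206  0.023  0.007  1.801 -0.058] p [ 0.4071 -0.8365  0.2017] F [-0.7 -0.4 -0.3] open 0.0931
x [ 0.436 -0.893  0.111] y(fingers) [ 0.049 -0.1   -0.994]
```

```bash
python3 -m inch '[[-1,1.3,-2.7,0.5,0],[-1,1.3,-2.7,0.5,0],[-1,1.3,-2.7,0.5,0],[-1,1.3,-2.7,0.5,0]]'
python3 -c "
from h import *;st()"
```

```text
t: 2.6
tool_pos: [0.4191, -0.8632, 0.183]
orientation: [-1.481, 0.755, -0.999]
force: [0.3, -0.0, 0.5]
opening: 0.0929
t 2.6 q [-1.176  1.231  0.023  0.011  1.715 -0.058] p [ 0.4191 -0.8632  0.183 ] F [ 0.3 -0.   0.5] open 0.0929
x [ 0.433 -0.885  0.172] y(fingers) [ 0.076 -0.155 -0.985]
```

```bash
python3 -m inch '[[-1,1.3,-2.7,0.5,0],[-1,1.3,-2.7,0.5,0]]' | head -1;python3 -c "
from h import *;st()"; python3 -m inch '[[-1,1.3,-2.7,2.5,0],[-1,1.3,-2.7,2.5,0]]'|head -1;python3 -c "
from h import *;st()"
```

```text
t: 2.85
t 2.85 q [-1.176  1.241  0.023  0.014  1.646 -0.058] p [ 0.4293 -0.8849  0.1783] F [0.1 0.4 0.2] open 0.0931
x [ 0.427 -0.874  0.23 ] y(fingers) [ 0.101 -0.206 -0.973]
t: 3.1
t 3.1 q [-1.178  1.185  0.022  0.017  1.647 -0.058] p [ 0.4319 -0.8907  0.2346] F [-0.1 -0.3  1.4] open 0.0933
x [ 0.421 -0.861  0.284] y(fingers) [ 0.125 -0.256 -0.959]
```

```bash
for i in 1; do python3 -m inch '[[-1,1.3,-2.7,1.0,0],[-1,1.3,-2.7,1.0,0]]'|head -1; python3 -m inch '[[-1,1.3,-2.7,1.0,0],[-1,1.3,-2.7,1.0,0]]'|head -1;python3 -m inch '[[-1,1.3,-2.7,1.0,0],[-1,1.3,-2.7,1.0,0]]'|head -1;done;python3 -c "
from h import *;st()"
```

```text
t: 3.35
t: 3.6
t: 3.85
t 3.85 q [-1.178  1.184  0.023  0.027  1.466 -0.059] p [ 0.4588 -0.948   0.2598] F [0.2 0.2 0.9] open 0.0928
x [ 0.392 -0.801  0.452] y(fingers) [ 0.197 -0.407 -0.892]
```

Run:
```python
from h import *
c=np.load("side0.npz");im=c["color"]
crop=im[225:355,210:400]; cv2.imwrite("pics/side_crop0.png",cv2.resize(crop[...,::-1],None,fx=4,fy=4,interpolation=cv2.INTER_CUBIC))
```

```text
(no output)
```

View pics/side_crop0.png

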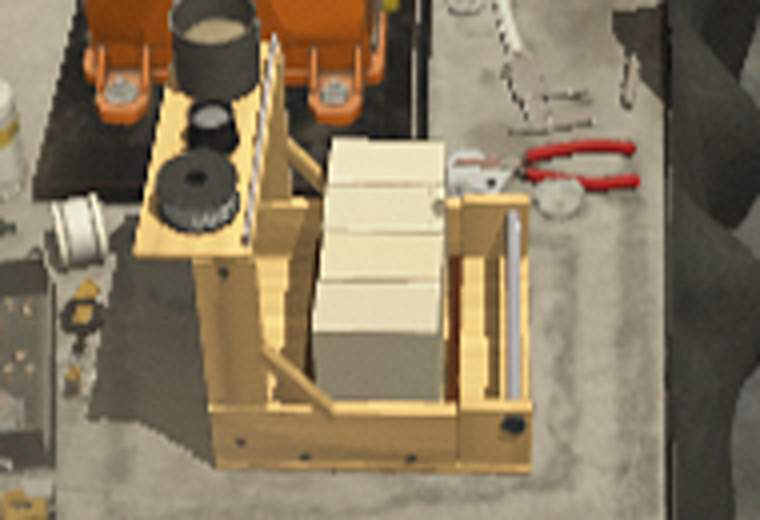

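```bash
cat >> h.py <<'E'
def ray(c,u,v,z):
    d=c["R"].T@np.linalg.solve(c["mtx"],[u,v,1]);o=-c["R"].T@c["t"];return o+d*(z-o[2])/d[2]
E
python3 - <<'E'
from h import *
c=np.load("side0.npz")
f=lambda u,v,z:ray(c,210+u/4-.375,225+v/4-.375,z).round(4)
for p in[(445,142),(443,187),(443,235),(442,284),(442,332),(333,140),(326,187),(322,235),(318,283),(313,332),(437,205)]:print(p,f(*p,.128))
print("rod",f(515,212,.059),f(515,398,.059)); print("shelf front edge",f(272,40,.206),f(247,245,.206),"pot tall",f(215,10,.26))
# pan from scene
c=np.load("scene0.npz");im=c["color"][240:340,290:410]
cv2.imwrite("pics/pan0.png",cv2.resize(im[...,::-1],None,fx=5,fy=5,interpolation=cv2.INTER_CUBIC))
E
```

```text
(445, 142) [0.5539 0.1518 0.128 ]
(443, 187) [0.5516 0.1955 0.128 ]
(443, 235) [0.548  0.2396 0.128 ]
(442, 284) [0.545  0.2824 0.128 ]
(442, 332) [0.5417 0.3221 0.128 ]
(333, 140) [0.6312 0.1558 0.128 ]
(326, 187) [0.6301 0.2016 0.128 ]
(322, 235) [0.627  0.2458 0.128 ]
(318, 283) [0.6241 0.2877 0.128 ]
(313, 332) [0.6218 0.3284 0.128 ]
(437, 205) [0.5542 0.2126 0.128 ]
rod [0.5048 0.147  0.059 ] [0.4957 0.3133 0.059 ]
shelf front edge [0.6711 0.1439 0.206 ] [0.6577 0.3319 0.206 ] pot tall [0.6997 0.1796 0.26  ]
```

```bash
python3 -m inch '[[-1,1.3,-2.7,1.0,0],[-1,1.3,-2.7,1.0,0]]'|head -1; python3 -m inch '[[-1,1.3,-2.7,1.0,0],[-1,1.3,-2.7,1.0,0]]'|head -1;python3 -m inch '[[-1,1.3,-2.7,1.5,0],[-1,1.3,-2.7,1.5,0]]'|head -1;python3 -m inch '[[-1,1.3,-2.7,1.5,0],[-1,1.3,-2.7,1.5,0]]'|head -1;python3 -c "
from h import *;st()"
```

```text
t: 4.1
t: 4.35
t: 4.6
t: 4.85
t 4.85 q [-1.179  1.161  0.023  0.04   1.267 -0.062] p [ 0.4857 -1.0053  0.3255] F [-0.2  0.8 -0.7] open 0.0927
x [ 0.339 -0.692  0.637] y(fingers) [ 0.278 -0.573 -0.771]
```

```bash
cat > plan.py <<'E'
from h import *
def best(M,up=0.2,want_tilt=40):
    s=robot.read_state();phi=np.arctan2(s["tool_pos"][1],s["tool_pos"][0])
    u=np.array([np.cos(phi),np.sin(phi),up]);u/=np.linalg.norm(u)
    out=[]
    for b in np.arange(-180,180,5):
        for th in range(0,90,2):
            A=R.from_euler("z",b,degrees=True).as_matrix()@M
            k=np.cross(A[:,1],u);k/=np.linalg.norm(k)
            B=R.from_rotvec(k*np.radians(th)).as_matrix()@A
            out.append((abs(B[2,0])*57+abs(np.degrees(np.arccos(-B[2,1]))-want_tilt),b,th,B[:,1].round(2),B[:,0].round(2)))
    out.sort(key=lambda o:o[0]+o[2]*.05)
    for o in out[:8]:print(*o)
if __name__=="__main__":
    s,M=st();best(M)
E
python3 plan.py
```

```text
t 4.85 q [-1.179  1.161  0.023  0.04   1.267 -0.062] p [ 0.4857 -1.0053  0.3255] F [-0.2  0.8 -0.7] open 0.0927
x [ 0.339 -0.692  0.637] y(fingers) [ 0.278 -0.573 -0.771]
3.0573856793571728 -150 62 [-0.17 -0.61 -0.77] [-0.95  0.32 -0.04]
3.357205533877898 -150 60 [-0.19 -0.58 -0.79] [-0.94  0.33 -0.02]
3.5900569221823515 -150 58 [-0.21 -0.56 -0.8 ] [-0.94  0.35 -0.  ]
3.512476630631231 150 62 [ 0.58 -0.24 -0.78] [ 0.33  0.94 -0.05]
3.8017860621486044 150 60 [ 0.57 -0.21 -0.79] [ 0.32  0.95 -0.03]
4.023881307993591 150 58 [ 0.56 -0.18 -0.81] [ 0.3   0.95 -0.01]
4.164027350626276 145 58 [ 0.61 -0.19 -0.77] [0.38 0.92 0.07]
4.186441450412162 -150 64 [-0.15 -0.63 -0.76] [-0.95  0.3  -0.06]
```

View pics/pan0.png

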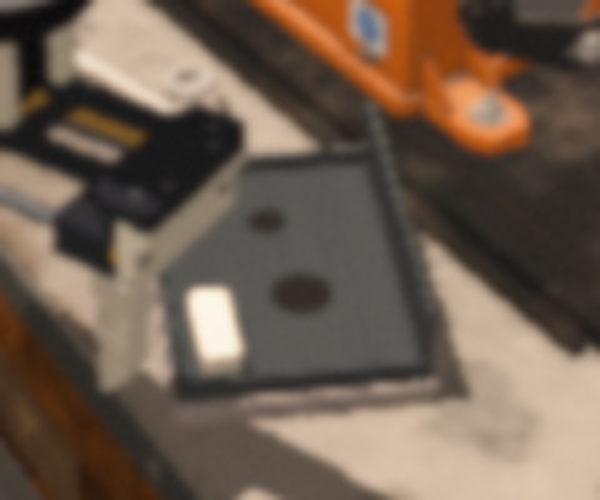

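```bash
python3 -m inch '[[-1,-0.17,0.36,0.03,-2.618],[-1,-0.17,0.36,0.03,-2.618],[-1,-0.17,0.36,0.03,-2.618],[-1,-0.17,0.36,0.03,-2.618],[-1,-0.17,0.36,0.03,-2.618],[-1,-0.17,0.36,0.03,-2.618],[-1,-0.17,0.36,0.03,-2.618],[-1,-0.17,0.36,0.03,-2.618]]'|head -1;python3 -c "
from h import *;st()"
```

```text
t: 5.85
t 5.85 q [-0.849  0.397  1.079 -0.688  1.669  1.535] p [ 0.315  -0.6418  0.3573] F [0.8 0.8 0.1] open 0.0933
x [-0.597 -0.493  0.633] y(fingers) [-0.491 -0.399 -0.774]
```

```bash
python3 -m inch '[[-1,0,0,0,-1.27],[-1,0,0,0,-1.27],[-1,0,0,0,-1.27],[-1,0,0,0,-1.27],[-1,0.0,0,0,-1.27],[-1,0.0,0,0,-1.27],[-1,0.03,-0.06,0.0,-1.27],[-1,0.06,-0.12,0.0,-1.27]]'|head -1;python3 plan.py
```

```text
t: 6.85
t 6.85 q [-1.052  1.162  0.023 -0.498  2.486  2.352] p [ 0.2827 -0.614   0.3163] F [0.2 0.6 0.2] open 0.0929
x [-0.662  0.439  0.607] y(fingers) [-0.517  0.318 -0.794]
2.362721404784211 0 58 [-0.19 -0.6  -0.78] [-0.94  0.33 -0.02]
2.3320972697112037 0 60 [-0.17 -0.62 -0.76] [-0.95  0.31 -0.04]
2.7655091305567896 0 56 [-0.21 -0.57 -0.8 ] [-0.94  0.34  0.  ]
3.5384136418210166 -65 62 [ 0.57 -0.3  -0.76] [ 0.39  0.92 -0.06]
3.793837535727139 -70 58 [ 0.6  -0.25 -0.76] [0.44 0.9  0.06]
3.7513247917633885 -65 60 [ 0.56 -0.27 -0.78] [ 0.38  0.92 -0.04]
4.1068889681330845 -65 58 [ 0.56 -0.24 -0.8 ] [ 0.37  0.93 -0.02]
4.397182011587688 -65 56 [ 0.55 -0.21 -0.81] [ 0.35  0.94 -0.  ]
```

```bash
for i in 1; do python3 -m inch '[[-1,1.25,-2.7,0.6,0],[-1,1.25,-2.7,0.6,0]]'|head -1; python3 -m inch '[[-1,1.25,-2.7,0.6,0],[-1,1.25,-2.7,0.6,0]]'|head -1;python3 -m inch '[[-1,1.25,-2.7,0.6,0],[-1,1.25,-2.7,0.6,0]]'|head -1;python3 -m inch '[[-1,1.25,-2.7,0.6,0],[-1,1.25,-2.7,0.6,0]]'|head -1;done;python3 plan.py
```

```text
t: 7.1
t: 7.35
t: 7.6
t: 7.85
t 7.85 q [-1.095  1.181  0.023 -0.483  2.268  2.332] p [ 0.268  -0.701   0.2732] F [0.8 0.4 0. ] open 0.093
x [-0.733  0.472  0.49 ] y(fingers) [-0.48   0.153 -0.864]
0.5728214800778468 0 48 [-0.22 -0.61 -0.76] [-0.94  0.33  0.  ]
2.1949446999221296 0 46 [-0.23 -0.58 -0.78] [-0.94  0.35  0.02]
2.789263540111357 0 50 [-0.2  -0.64 -0.74] [-0.95  0.32 -0.02]
2.7615861584287917 -85 58 [ 0.49 -0.4  -0.78] [ 0.6   0.8  -0.03]
3.543701565334297 -85 56 [ 0.48 -0.37 -0.79] [ 0.59  0.81 -0.02]
3.6018195065915855 -90 56 [ 0.52 -0.38 -0.77] [0.65 0.76 0.06]
3.5262782256320526 -85 60 [ 0.5  -0.43 -0.76] [ 0.61  0.79 -0.05]
4.65843535013939 0 44 [-0.25 -0.56 -0.79] [-0.93  0.36  0.04]
```

```bash
for i in 1; do python3 -m inch '[[-1,1.0,-2.8,0.6,0]]'|head -1; python3 -m inch '[[-1,1.0,-2.8,0.6,0]]'|head -1;python3 -m inch '[[-1,1.0,-2.8,0.6,0]]'|head -1;python3 -m inch '[[-1,1.0,-2.8,0.6,0]]'|head -1;done;python3 plan.py|head -5
```

```text
t: 7.98
t: 8.1
t: 8.22
t: 8.35
t 8.35 q [-1.126  1.179  0.024 -0.475  2.093  2.307] p [ 0.2589 -0.7722  0.2611] F [ 0.2 -0.1  0.3] open 0.0928
x [-0.789  0.479  0.385] y(fingers) [-0.439  0.    -0.899]
1.0541735842853432 0 38 [-0.23 -0.6  -0.76] [-0.94  0.34  0.01]
1.912850670144317 0 40 [-0.22 -0.63 -0.75] [-0.94  0.33 -0.  ]
2.7425545493764987 -5 40 [-0.23 -0.6  -0.77] [-0.91  0.4  -0.04]
```

```bash
for i in 1; do python3 -m inch '[[-1,1.0,-2.8,0.6,0]]'|head -1; python3 -m inch '[[-1,1.0,-2.8,0.6,0]]'|head -1;python3 -m inch '[[-1,1.0,-2.8,0.6,0]]'|head -1;python3 -m inch '[[-1,1.0,-2.8,0.6,0]]'|head -1; python3 -m inch '[[-1,1.0,-2.8,0.6,0]]'|head -1; python3 -m inch '[[-1,1.0,-2.8,0.6,0]]'|head -1;python3 -m inch '[[-1,1.0,-2.8,0.6,0]]'|head -1;python3 -m inch '[[-1,1.0,-2.8,0.6,0]]'|head -1;done;python3 plan.py|head -5
```

```text
t: 8.48
t: 8.6
t: 8.72
t: 8.85
t: 8.98
t: 9.1
t: 9.22
t: 9.35
t 9.35 q [-1.179  1.199  0.024 -0.442  1.703  2.275] p [ 0.2635 -0.923   0.2486] F [ 0.  -1.1  0.2] open 0.0928
x [-0.886  0.435  0.16 ] y(fingers) [-0.322 -0.33  -0.887]
0.4042795654096506 0 18 [-0.22 -0.6  -0.77] [-0.94  0.34 -0.  ]
1.4296142353772836 5 18 [-0.19 -0.62 -0.76] [-0.96  0.27  0.02]
2.2309651123106407 -5 18 [-0.25 -0.58 -0.78] [-0.91  0.42 -0.02]
```

```bash
for i in 1; do python3 -m inch '[[-1,0.8,-2.8,0.6,0]]'|head -1; python3 -m inch '[[-1,0.8,-2.8,0.6,0]]'|head -1;python3 -m inch '[[-1,0.8,-2.8,0.6,0]]'|head -1;python3 -m inch '[[-1,0.8,-2.8,0.6,0]]'|head -1; python3 -m inch '[[-1,0.8,-2.8,0.6,0]]'|head -1; python3 -m inch '[[-1,0.8,-2.8,0.6,0]]'|head -1;python3 -m inch '[[-1,0.8,-2.8,0.6,0]]'|head -1;done;python3 plan.py|head -4
```

```text
t: 9.48
t: 9.6
t: 9.72
t: 9.85
t: 9.98
t: 10.1
t: 10.22
t 10.22 q [-1.246  1.239  0.024 -0.397  1.328  2.228] p [ 0.2601 -1.0561  0.2526] F [-0.3 -1.  -0.1] open 0.0929
x [-0.943  0.333 -0.017] y(fingers) [-0.196 -0.594 -0.78 ]
0.20728539088515027 80 2 [ 0.55 -0.33 -0.77] [-0.51 -0.86  0.  ]
0.23197397741804604 75 2 [ 0.53 -0.37 -0.76] [-0.58 -0.82  0.  ]
```

```bash
python3 -m inch '[[-1,0.05,0.45,0.15,1.4],[-1,0.05,0.45,0.15,1.4],[-1,0.05,0.45,0.15,1.4],[-1,0.05,0.45,0.15,1.4],[-1,0.05,0.45,0.15,1.4],[-1,0.05,0.45,0.15,1.4],[-1,0.05,0.45,0.15,1.4],[-1,0.05,0.45,0.15,1.4]]'|head -1;python3 -c "
from h import *;st()"
```

```text
t: 11.22
t 11.22 q [-1.452 -0.007  1.493  0.497  1.189  0.733] p [ 0.302  -0.6893  0.378 ] F [-0.5 -0.7 -0.4] open 0.0931
x [-0.633 -0.774 -0.016] y(fingers) [ 0.491 -0.385 -0.781]
```

```bash
python3 -m inch '[[-1,0.09,0.48,0.05,0.736],[-1,0.09,0.48,0.05,0.736],[-1,0.09,0.48,0.05,0.736],[-1,0.09,0.48,0.05,0.736],[-1,0.09,0.48,0.05,0.736],[-1,0.09,0.48,0.05,0.736],[-1,0.09,0.48,0.05,0.736],[-1,0.09,0.48,0.05,0.736]]'|head -1;python3 -c "
from h import *;st()"; python3 -m inch '[[-1,0.05,0.38,-0.05,0],[-1,0.05,0.38,-0.05,0],[-1,0.05,0.38,-0.05,0],[-1,0.05,0.38,-0.05,0],[-1,0.05,0.38,-0.05,0],[-1,0.05,0.38,-0.05,0],[-1,0.05,0.38,-0.05,0]]'|head -1
python3 - <<'E'
from h import *
s,M=st();c=robot.read_camera("wrist")
print(c["mtx"],c["hand_eye"].round(3))
np.savez("w1.npz",M=M,p=s["tool_pos"],**c);cv2.imwrite("pics/w1.png",c["color"][...,::-1])
E
```

```text
t: 12.22
t 12.22 q [-1.149 -0.811  1.997  0.63   1.665  0.533] p [ 0.3917 -0.2074  0.4281] F [0.7 0.4 1.2] open 0.093
x [ 0.05  -0.999 -0.016] y(fingers) [ 0.623  0.044 -0.781]
t: 13.1
t 13.1 q [ 0.268 -0.892  2.104 -0.131  1.277  1.791] p [0.4624 0.1313 0.3897] F [ 1.5  0.2 -0.8] open 0.0927
x [ 0.048 -0.999 -0.013] y(fingers) [ 0.616  0.04  -0.787]
[[309.70691629   0.         324.08089594]
 [  0.         309.70691629 198.82884445]
 [  0.           0.           1.        ]] [[ 1.    -0.001  0.    -0.   ]
 [-0.    -0.245  0.969 -0.166]
 [-0.    -0.969 -0.245  0.067]
 [ 0.     0.     0.     1.   ]]
```

View pics/w1.png

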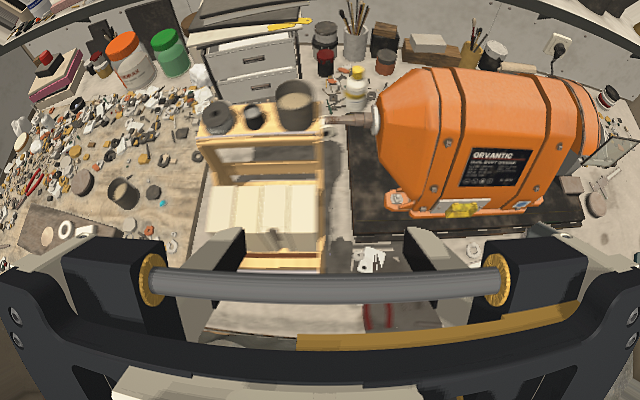

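```bash
python3 - <<'E'
from h import *
im=cv2.imread("pics/w1.png")[170:280,190:340]
cv2.imwrite("pics/w1c.png",cv2.resize(im,None,fx=5,fy=5,interpolation=cv2.INTER_CUBIC))
E
cat >> h.py <<'E'
def wray(c,u,v):
    k=c["mtx"];x=(u-k[0,2])/k[0,0];y=(v-k[1,2])/k[1,1];r=np.hypot(x,y)
    d=np.array([x/r*np.sin(r),y/r*np.sin(r),np.cos(r)]);H=c["hand_eye"]
    return c["p"]+c["M"]@H[:3,3],c["M"]@H[:3,:3]@d
def cray(c,u,v):
    return -c["R"].T@c["t"],c["R"].T@np.linalg.solve(c["mtx"],[u,v,1])
def onz(r,z): return r[0]+r[1]*(z-r[0][2])/r[1][2]
def tri(a,b):
    A=np.c_[a[1],-b[1]];k=np.linalg.lstsq(A,b[0]-a[0],rcond=None)[0]
    p,q=a[0]+a[1]*k[0],b[0]+b[1]*k[1];return (p+q)/2,np.linalg.norm(p-q)
E
```

```text
(no output)
```

View pics/w1c.png

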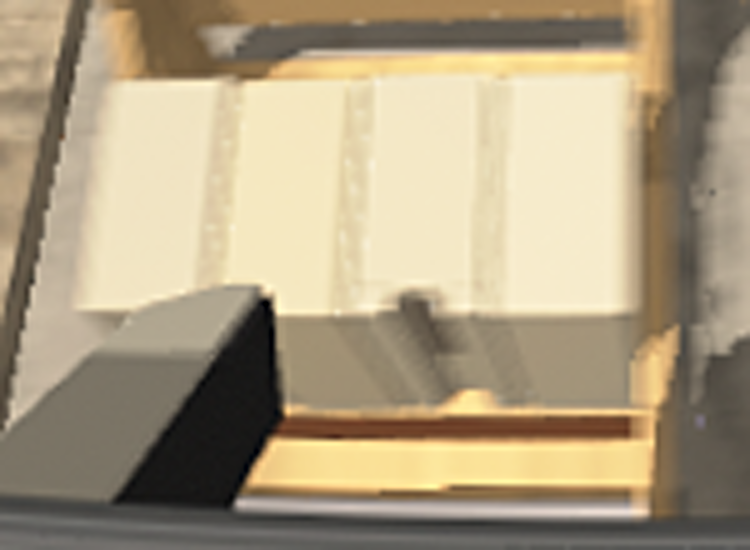

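Run:
```python
from h import *
w=dict(np.load("w1.npz"));s=dict(np.load("side0.npz"))
W=lambda u,v:wray(w,190+u/5-.4,170+v/5-.4)
S=lambda u,v:cray(s,210+u/4-.375,225+v/4-.375)
for a,b in[((105,80),(313,332)),((632,75),(333,140)),((78,312),(442,332)),((638,315),(445,142)),((415,300),(437,205))]:
    p,e=tri(W(*a),S(*b));print(p.round(4),round(e,4),onz(W(*a),.128).round(4))
```

```text
[0.6209 0.3294 0.1286] 0.0015 [0.6204 0.3297 0.128 ]
[0.6302 0.1553 0.1267] 0.0026 [0.6281 0.1555 0.128 ]
[0.541  0.3229 0.1286] 0.0013 [0.5405 0.3232 0.128 ]
[0.5526 0.1491 0.1246] 0.0034 [0.5497 0.1493 0.128 ]
[0.5523 0.2153 0.1299] 0.0036 [0.5511 0.216  0.128 ]
```

```bash
python3 - <<'E'
from h import *
w=dict(np.load("w1.npz"));s=dict(np.load("side0.npz"))
S=lambda u,v:cray(s,u,v)
# grinder: left end housing points; wrist (376,100..150) left tip, front lower (385,200)
for uv in[(378,115),(378,150),(390,192),(400,180)]:
    for z in(.05,.15,.2,.25,.3): print(uv,z,onz(wray(w,*uv),z).round(3))
m=cv2.inRange(cv2.cvtColor(s["color"],cv2.COLOR_RGB2HSV),(5,150,120),(20,255,255));m[:,:225]=0;m[:,330:]=0
ys,xs=np.nonzero(m);print("orange side rightmost",xs.max(),ys[xs.argmax()],"lowest",ys.max(),xs[ys.argmax()])
print([onz(S(xs.max(),ys[xs.argmax()]),z).round(3) for z in(.03,.1,.2,.3)])
E
python3 -m inch '[[1,0.138,0.089,-0.15,0],[1,0.138,0.089,-0.15,0],[1,0.138,0.089,-0.15,0],[1,0.138,0.089,-0.15,0],[1,0.138,0.089,-0.15,0],[1,0.138,0.089,-0.15,0]]'|head -1;python3 -c "
from h import *;st()"
```

```text
(378, 115) 0.05 [0.839 0.039 0.05 ]
(378, 115) 0.15 [0.756 0.056 0.15 ]
(378, 115) 0.2 [0.714 0.065 0.2  ]
(378, 115) 0.25 [0.672 0.073 0.25 ]
(378, 115) 0.3 [0.631 0.082 0.3  ]
(378, 150) 0.05 [0.749 0.043 0.05 ]
(378, 150) 0.15 [0.683 0.059 0.15 ]
(378, 150) 0.2 [0.65  0.067 0.2  ]
(378, 150) 0.25 [0.617 0.076 0.25 ]
(378, 150) 0.3 [0.584 0.084 0.3  ]
(390, 192) 0.05 [0.658 0.023 0.05 ]
(390, 192) 0.15 [0.61  0.044 0.15 ]
(390, 192) 0.2 [0.586 0.054 0.2  ]
(390, 192) 0.25 [0.562 0.064 0.25 ]
(390, 192) 0.3 [0.538 0.074 0.3  ]
(400, 180) 0.05 [0.684 0.003 0.05 ]
(400, 180) 0.15 [0.631 0.027 0.15 ]
(400, 180) 0.2 [0.604 0.039 0.2  ]
(400, 180) 0.25 [0.578 0.051 0.25 ]
(400, 180) 0.3 [0.551 0.063 0.3  ]
orange side rightmost 324 319 lowest 396 306
[array([0.536, 0.275, 0.03 ]), array([0.531, 0.334, 0.1  ]), array([0.524, 0.418, 0.2  ]), array([0.518, 0.502, 0.3  ])]
t: 13.9
t 13.9 q [ 0.4   -0.339  2.036 -0.266  0.825  2.035] p [0.5971 0.2292 0.2382] F [-0.   0.2 -0.1] open 0.0377
x [ 0.06  -0.998 -0.017] y(fingers) [ 0.614  0.05  -0.788]
```

```bash
python3 -m inch '[[1,0.004,-0.007,-0.035,-0.015],[1,0.008,-0.007,-0.043,-0.015],[1,0.03,-0.007,-0.08,-0.015],[1,0.05,-0.007,-0.117,-0.015],[1,0.05,-0.007,-0.117,-0.015],[1,0.05,-0.007,-0.117,-0.015]]'|head -1;python3 - <<'E'
from h import *
s,M=st();c=robot.read_camera("side");w=robot.read_camera("wrist")
np.savez("w2.npz",M=M,p=s["tool_pos"],**w)
a=cv2.resize(c["color"][225:355,210:400],None,fx=4,fy=4,interpolation=cv2.INTER_CUBIC)
b=cv2.resize(w["color"],(512,320))[:,:]
o=np.zeros((590,760,3),np.uint8);o[:320//1,:]=cv2.resize(a[60:460],(760,320));o[320:,:]=cv2.resize(w["color"][100:328],(760,270))
cv2.imwrite("pics/h1.png",o[...,::-1])
E
```

```text
t: 14.65
t 14.65 q [ 0.351 -0.076  2.034 -0.33   0.563  2.106] p [0.6478 0.2222 0.1231] F [0.2 0.5 0.2] open 0.0004
x [ 0.045 -0.999 -0.017] y(fingers) [ 0.615  0.041 -0.787]
```

View pics/h1.png

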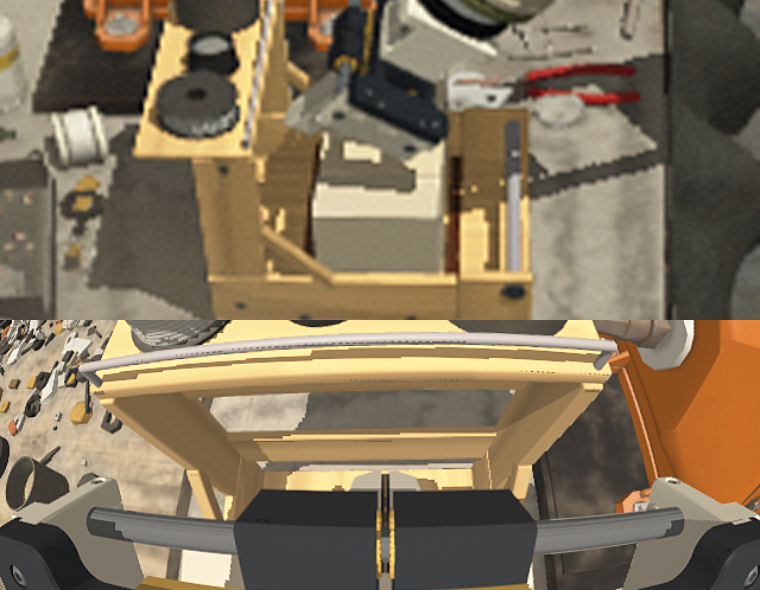

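```bash
python3 -m inch '[[1,-0.012,-0.001,0,0],[1,-0.024,-0.0015,0.005,0],[1,-0.036,-0.002,0.011,0],[1,-0.048,-0.003,0.015,0],[1,-0.060,-0.004,0.018,0],[1,-0.072,-0.005,0.020,0],[1,-0.084,-0.0055,0.021,0],[1,-0.094,-0.006,0.021,0]]';python3 -c "
from h import *;st()"
```

```text
t: 15.75
tool_pos: [0.5527, 0.2165, 0.1447]
orientation: [-0.705, 0.699, -1.403]
force: [0.5, -0.1, -0.1]
opening: 0.0005
t 15.75 q [ 0.424 -0.382  2.246 -0.353  0.673  2.164] p [0.5527 0.2165 0.1447] F [ 0.5 -0.1 -0.1] open 0.0005
x [ 0.045 -0.999 -0.018] y(fingers) [ 0.616  0.042 -0.786]
```

```bash
python3 -m inch '[[1,-0.010,-0.001,0,0],[1,-0.018,-0.001,-0.001,0],[1,-0.018,-0.001,-0.001,0]]';python3 - <<'E'
from h import *
s,M=st();c=robot.read_camera("side");w=robot.read_camera("wrist")
np.savez("w3.npz",M=M,p=s["tool_pos"],**w);np.savez("s3.npz",**c)
a=cv2.resize(c["color"][225:355,210:400],None,fx=4,fy=4,interpolation=cv2.INTER_CUBIC)
o=np.zeros((590,760,3),np.uint8);o[:320//1,:]=cv2.resize(a[60:460],(760,320));o[320:,:]=cv2.resize(w["color"][100:328],(760,270))
cv2.imwrite("pics/h2.png",o[...,::-1])
E
```

```text
t: 16.12
tool_pos: [0.5364, 0.2164, 0.1474]
orientation: [-0.699, 0.694, -1.404]
force: [4.4, -0.9, 7.3]
opening: 0.0007
t 16.12 q [ 0.443 -0.441  2.286 -0.363  0.691  2.183] p [0.5364 0.2164 0.1474] F [ 4.4 -0.9  7.3] open 0.0007
x [ 0.046 -0.999 -0.019] y(fingers) [ 0.621  0.044 -0.782]
```

View pics/h2.png

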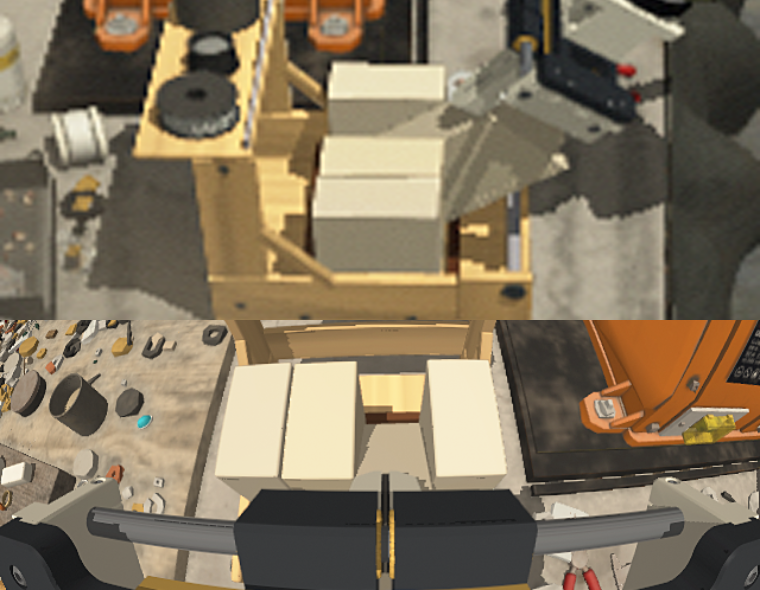

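```bash
python3 -m inch '[[1,0.006,0,0.02,0],[-0.2,0.004,-0.001,0.05,-0.007],[-0.7,-0.014,-0.0037,0.06,-0.007],[-0.7,-0.014,-0.0037,0.05,-0.007],[-0.7,-0.014,-0.0037,0.05,-0.007],[-0.7,-0.014,-0.0037,0.05,-0.007],[-0.7,-0.014,-0.0037,0.05,-0.007]]';python3 -c "
from h import *
st();c=robot.read_camera('wrist');cv2.imwrite('pics/g1.png',c['color'][...,::-1])"
```

```text
t: 17.1
tool_pos: [0.5226, 0.2125, 0.1967]
orientation: [-0.698, 0.698, -1.41]
force: [-0.5, 0.4, 0.3]
opening: 0.0557
t 17.1 q [ 0.454 -0.55   2.265 -0.33   0.821  2.143] p [0.5226 0.2125 0.1967] F [-0.5  0.4  0.3] open 0.0557
x [ 0.039 -0.999 -0.019] y(fingers) [ 0.621  0.039 -0.783]
```

View pics/g1.png

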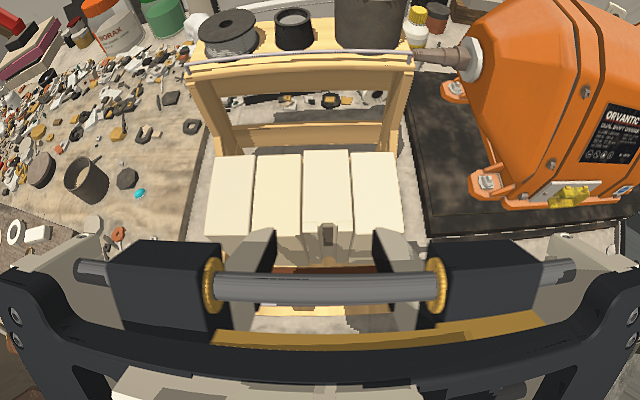

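Run:
```python
from h import *
s=dict(np.load("s3.npz"))
ex=np.array([.998,.0645,0]);ey=np.array([-.0645,.998,0]);O=np.array([.5455,.236,0])
def onface(u,v,y):
    o,d=cray(s,210+u/4-.375,225+(60+v*1.25)/4-.375);k=(y-(o-O)@ey)/(d@ey);p=o+k*d
    return np.r_[(p-O)@ex,p[2]].round(4)
for p in[(565,162),(492,113),(455,217),(505,300)]:print(p,onface(*p,-.0008))
cv2.imwrite("pics/h3.png",cv2.resize(s["color"][245:330,300:370][...,::-1],None,fx=8,fy=7,interpolation=cv2.INTER_CUBIC))
```

```text
(565, 162) [-0.0781  0.0988]
(492, 113) [-0.0292  0.1552]
(455, 217) [-0.0049  0.0299]
(505, 300) [-0.0405 -0.08  ]
```

View pics/h3.png

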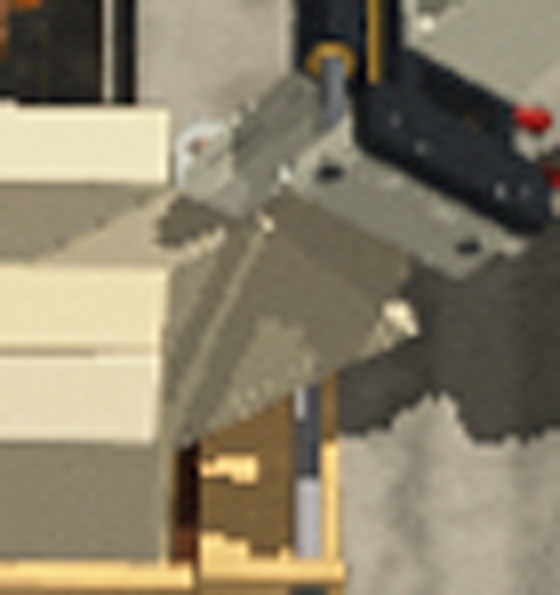

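```bash
python3 -m inch '[[1,0.04,0.005,0.01,0.0],[1,0.082,0.0095,0.0,0.01],[1,0.082,0.0095,0,0.01],[1,0.082,0.0095,0,0.01],[1,0.082,0.0095,0,0.01],[1,0.1,0.0095,-0.035,0.01],[1,0.125,0.0095,-0.075,0.01],[1,0.125,0.0095,-0.075,0.01]]';python3 -c "
from h import *
st()"
```

```text
t: 18.15
tool_pos: [0.6479, 0.2219, 0.1203]
orientation: [-0.702, 0.694, -1.401]
force: [0.5, -0.3, -0.3]
opening: 0.0003
t 18.15 q [ 0.349 -0.076  2.042 -0.331  0.547  2.104] p [0.6479 0.2219 0.1203] F [ 0.5 -0.3 -0.3] open 0.0003
x [ 0.049 -0.999 -0.018] y(fingers) [ 0.62   0.045 -0.783]
```

```bash
python3 -m inch '[[1,-0.014,-0.001,0.001,0],[1,-0.028,-0.0015,0.008,0],[1,-0.042,-0.002,0.014,0],[1,-0.056,-0.003,0.018,0],[1,-0.070,-0.004,0.021,0],[1,-0.084,-0.005,0.023,0],[1,-0.096,-0.0055,0.025,0],[1,-0.104,-0.006,0.026,0]]';python3 -m inch '[[1,-0.002,0,0.001,0],[1,-0.002,0,0.001,0]]'
```

```text
t: 19.15
tool_pos: [0.5431, 0.2163, 0.1478]
orientation: [-0.699, 0.692, -1.4]
force: [0.5, -0.1, -0.5]
opening: 0.0002
t: 19.4
tool_pos: [0.5412, 0.2165, 0.1496]
orientation: [-0.698, 0.692, -1.4]
force: [0.8, -0.2, 0.8]
opening: 0.0006
```

```bash
python3 -m inch '[[1,-0.003,0,0,0],[1,-0.003,0,0,0]]'; python3 -m inch '[[1,0.015,0.001,-0.002,0],[1,0.03,0.002,-0.002,0],[1,0.03,0.002,-0.002,0]]';python3 - <<'E'
from h import *
s,M=st();c=robot.read_camera("side");np.savez("s4.npz",**c)
a=np.load("s3.npz")["color"].astype(int);z=np.load("side0.npz")["color"].astype(int)
b=c["color"].astype(int)
for u,v in[(340,282),(345,285),(348,287),(350,290),(345,292),(338,295),(330,300)]:print((u,v),"now",b[v,u],"tipped",a[v,u],"start",z[v,u])
E
```

```text
t: 19.65
tool_pos: [0.5386, 0.2166, 0.1502]
orientation: [-0.697, 0.691, -1.4]
force: [1.5, 0.7, 1.7]
opening: 0.0
t: 20.02
tool_pos: [0.5688, 0.2183, 0.1475]
orientation: [-0.698, 0.692, -1.401]
force: [0.1, 0.3, 0.3]
opening: 0.0005
t 20.02 q [ 0.41  -0.342  2.215 -0.345  0.652  2.147] p [0.5688 0.2183 0.1475] F [0.1 0.3 0.3] open 0.0005
x [ 0.05  -0.999 -0.02 ] y(fingers) [ 0.622  0.046 -0.782]
(340, 282) now [108 104  86] tipped [110 102  83] start [152 129  92]
(345, 285) now [97 89 72] tipped [101  96  77] start [151 144 126]
(348, 287) now [215 202 166] tipped [101  92  76] start [152 145 127]
(350, 290) now [98 92 74] tipped [229 215 176] start [144 137 120]
(345, 292) now [147 138 112] tipped [120 110  89] start [177 168 146]
(338, 295) now [158 145 118] tipped [142 133 104] start [189 182 179]
(330, 300) now [128 117  95] tipped [138 131 104] start [244 209 130]
```

```bash
python3 -m inch '[[1,0.002,0,0.05,0],[-0.7,-0.02,-0.002,0.055,0],[-0.7,-0.047,-0.0055,0.052,-0.01],[-0.7,-0.047,-0.0055,0.052,-0.01],[-0.7,-0.047,-0.0055,0.052,-0.01],[-0.7,-0.047,-0.0055,0.052,-0.01],[-0.7,-0.047,-0.0055,0.052,-0.01],[-0.7,-0.047,-0.0055,0.052,-0.01]]';python3 - <<'E'
from h import *
s,M=st();c=robot.read_camera("side");w=robot.read_camera("wrist");np.savez("s5.npz",**c);np.savez("w5.npz",M=M,p=s["tool_pos"],**w)
o=np.zeros((600,780,3),np.uint8);o[:,:440]=cv2.resize(c["color"][230:340,290:371],(440,600),interpolation=cv2.INTER_CUBIC)
o[:400,440:]=cv2.resize(w["color"][140:340,240:410],(340,400),interpolation=cv2.INTER_CUBIC)
cv2.imwrite("pics/g2.png",o[...,::-1])
E
```

```text
t: 21.08
tool_pos: [0.5214, 0.2126, 0.199]
orientation: [-0.697, 0.697, -1.41]
force: [-0.2, -0.8, 0.5]
opening: 0.0657
t 21.07 q [ 0.456 -0.557  2.266 -0.33   0.826  2.143] p [0.5214 0.2126 0.199 ] F [-0.2 -0.8  0.5] open 0.0657
x [ 0.039 -0.999 -0.019] y(fingers) [ 0.622  0.04  -0.782]
```

View pics/g2.png

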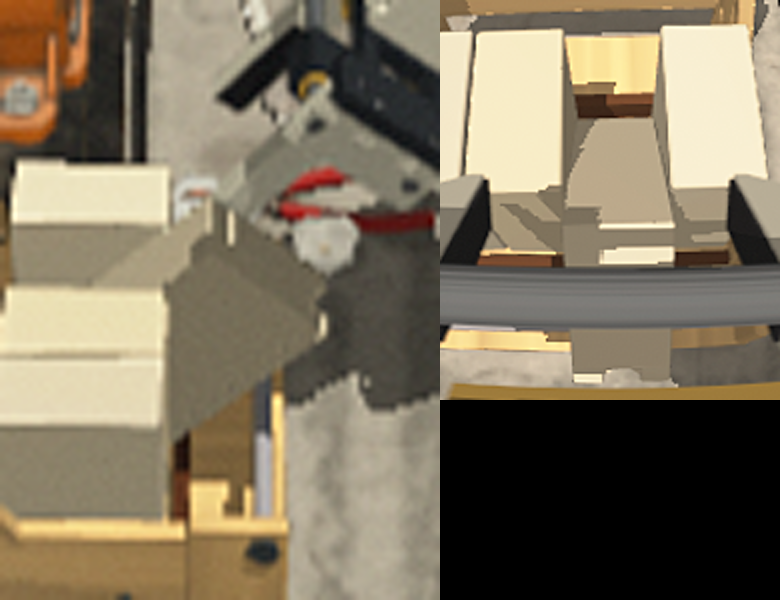

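Run:
```python
from h import *
s=dict(np.load("s5.npz"))
ex=np.array([.998,.0645,0]);ey=np.array([-.0645,.998,0]);O=np.array([.5455,.236,0])
def f(px,py,y):
    o,d=cray(s,290+px*81/440-.4,230+py*110/600-.4);k=(y-(o-O)@ey)/(d@ey);p=o+k*d
    return np.r_[(p-O)@ex,p[2]].round(4)
a,b,c=[f(*p,-.0008) for p in[(210,205),(324,318),(172,440)]];print(a,b,c, np.degrees(np.arctan2(a[1]-b[1],a[0]-b[0])))
w=dict(np.load("w5.npz"));r=lambda px,py:onz(wray(w,240+px/2-220-.25,140+py/2-.25),.148).round(4)
print(r(565,228),r(672,228))
```

```text
[-0.0177  0.1829] [-0.0735  0.1076] [0.001  0.0182] 53.460228032306105
[0.5256 0.2301 0.148 ] [0.5269 0.1906 0.148 ]
```

```bash
python3 -m inch '[[-0.7,0.0025,-0.0015,-0.03,0],[-0.7,0.0025,-0.0015,-0.07,0],[-0.7,0.0025,-0.0015,-0.1,0],[-0.7,0.0025,-0.0015,-0.113,0],[-0.7,0.0025,-0.0015,-0.113,0]]' && python3 -m inch '[[1,0,0,0,0],[1,0,0,0,0],[1,0,0,0,0],[1,0,0,0,0],[1,0,0,0,0],[1,0,0,0,0]]' 30;python3 -c "
from h import *
st()"
```

```text
t: 21.8
tool_pos: [0.5234, 0.2109, 0.0853]
orientation: [-0.698, 0.698, -1.41]
force: [0.1, -0.2, 0.7]
opening: 0.079
t: 22.55
tool_pos: [0.5238, 0.2111, 0.0857]
orientation: [-0.698, 0.697, -1.41]
force: [0.2, 1.3, 2.4]
opening: 0.0419
t 22.55 q [ 0.449 -0.376  2.363 -0.452  0.565  2.298] p [0.5238 0.2111 0.0857] F [0.2 1.3 2.4] open 0.0419
x [ 0.04  -0.999 -0.019] y(fingers) [ 0.621  0.039 -0.782]
```

```bash
python3 -m inch '[[1,-0.002,0,0.012,0],[1,-0.004,0,0.03,0],[1,-0.006,0,0.05,0],[1,-0.01,0,0.07,0],[1,-0.012,0,0.09,0],[1,-0.015,0,0.115,0],[1,-0.018,0,0.145,0],[1,-0.02,0,0.18,0]]' 40;python3 - <<'E'
from h import *
st();a=np.load("s5.npz")["color"].astype(int);c=robot.read_camera("side");np.savez("s6.npz",**c)
z=np.load("side0.npz")["color"].astype(int);b=c["color"].astype(int)
for u,v in[(300,262),(300,290),(300,303),(310,265)]:print((u,v),b[v,u],z[v,u])
E
```

```text
t: 23.55
tool_pos: [0.5024, 0.2108, 0.2656]
orientation: [-0.7, 0.699, -1.409]
force: [-0.0, -0.5, -1.2]
opening: 0.042
t 23.55 q [ 0.476 -0.659  2.206 -0.302  0.989  2.101] p [0.5024 0.2108 0.2656] F [-0.  -0.5 -1.2] open 0.042
x [ 0.04  -0.999 -0.018] y(fingers) [ 0.619  0.039 -0.784]
(300, 262) [238 229 194] [237 228 193]
(300, 290) [235 224 180] [234 224 181]
(300, 303) [229 216 184] [229 217 182]
(310, 265) [115 106  86] [237 228 193]
```

Run:
```python
from h import *
c=robot.read_camera("scene");np.savez("p1.npz",**c);s=np.load("side0.npz")["color"]
o=np.zeros((600,795,3),np.uint8)
o[:,:480]=cv2.resize(c["color"][240:340,305:385],(480,600),interpolation=cv2.INTER_CUBIC)
o[:,480:]=cv2.resize(s[150:220,315:378][:,:],(315,350),interpolation=cv2.INTER_CUBIC)[:350].repeat(1,0) if False else 0
t=cv2.resize(s[160:215,312:375],(315,275),interpolation=cv2.INTER_CUBIC);o[:275,480:]=t
cv2.imwrite("pics/pan1.png",o[...,::-1])
```

```text
(no output)
```

View pics/pan1.png

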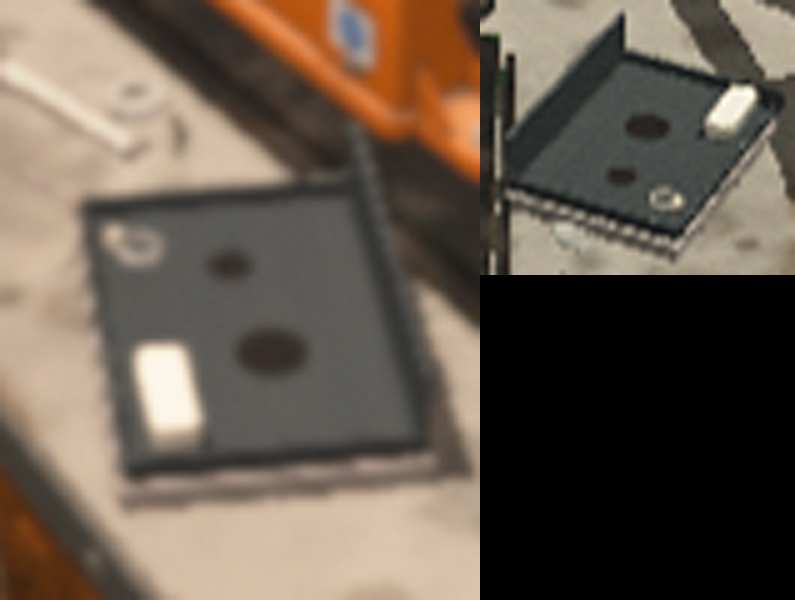

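Run:
```python
from h import *
s=dict(np.load("side0.npz"));p=dict(np.load("p1.npz"))
S=lambda u,v:cray(s,312+u/5-.4,160+v/5-.4);P=lambda u,v:cray(p,305+u/6-.4,240+v/6-.4)
for n,uv,z in[("walltop -y",(142,15),.061),("walltop +y",(27,135),.061),("foot -y",(142,57),.017),("foot +y",(33,183),.017),("FL rim",(197,232),.027),("FR rim",(300,98),.027)]:print("side",n,onz(S(*uv),z).round(4))
for n,uv,z in[("walltop +y",(355,130),.061),("foot +y",(358,188),.02),("foot -y",(425,440),.02),("FL rim",(85,205),.027),("FR rim",(125,470),.027)]:print("scene",n,onz(P(*uv),z).round(4))
print("tri FL",tri(S(197,232),P(85,205)),"FR",tri(S(300,98),P(125,470)),"foot+y",tri(S(33,183),P(358,188)),"wtop+y",tri(S(27,135),P(355,130)))
```

```text
side walltop -y [ 0.5317 -0.4569  0.061 ]
side walltop +y [ 0.6048 -0.2929  0.061 ]
side foot -y [ 0.5315 -0.4659  0.017 ]
side foot +y [ 0.6011 -0.2956  0.017 ]
side FL rim [ 0.4812 -0.2332  0.027 ]
side FR rim [ 0.4103 -0.4039  0.027 ]
scene walltop +y [ 0.5977 -0.3037  0.061 ]
scene foot +y [ 0.6042 -0.298   0.02  ]
scene foot -y [ 0.5292 -0.4649  0.02  ]
scene FL rim [ 0.478  -0.2494  0.027 ]
scene FR rim [ 0.4023 -0.4214  0.027 ]
tri FL (array([ 0.48164449, -0.24192827,  0.02048183]), np.float64(0.0006737699191882628)) FR (array([ 0.40831864, -0.41398448,  0.01937718]), np.float64(0.003557866976635389)) foot+y (array([ 0.60312371, -0.29619944,  0.01786121]), np.float64(0.004470581991485747)) wtop+y (array([ 0.60363038, -0.2978887 ,  0.0563423 ]), np.float64(0.003841102965782163))
```

```bash
python3 -m inch '[[1,-0.01,0,0.05,0.15],[1,-0.03,-0.02,0.07,0.33],[1,-0.04,-0.05,0.08,0.52],[1,-0.04,-0.10,0.08,0.71],[1,-0.04,-0.15,0.08,0.9],[1,-0.04,-0.20,0.08,1.08],[1,-0.05,-0.25,0.08,1.27],[1,-0.05,-0.3,0.08,1.45]]';python3 - <<'E'
from h import *
st()
s=dict(np.load("side0.npz"))
m=cv2.inRange(cv2.cvtColor(s["color"],cv2.COLOR_RGB2HSV),(5,150,100),(20,255,255))
for v in(130,140,150,165,180,200,220,245):
    u=np.nonzero(m[v,225:330])[0]
    if len(u):print(v,u.max()+225,[onz(cray(s,u.max()+225,v),z)[:2].round(3) for z in(.1,.2,.3)])
E
```

```text
t: 24.65
tool_pos: [0.4567, -0.0504, 0.3498]
orientation: [-0.891, 0.271, -0.468]
force: [1.8, 1.1, -1.7]
opening: 0.0417
t 24.65 q [-0.742 -0.349  1.835  0.643  1.798 -0.106] p [ 0.4567 -0.0504  0.3498] F [ 1.8  1.1 -1.7] open 0.0417
x [ 0.866 -0.498 -0.034] y(fingers) [ 0.278  0.537 -0.796]
130 264 [array([ 0.849, -0.618]), array([ 0.81 , -0.438]), array([ 0.771, -0.259])]
140 298 [array([ 0.702, -0.548]), array([ 0.678, -0.375]), array([ 0.654, -0.203])]
150 294 [array([ 0.708, -0.472]), array([ 0.683, -0.307]), array([ 0.659, -0.142])]
165 300 [array([ 0.673, -0.369]), array([ 0.652, -0.214]), array([ 0.631, -0.06 ])]
180 305 [array([ 0.645, -0.274]), array([ 0.627, -0.129]), array([0.608, 0.016])]
200 306 [array([ 0.629, -0.159]), array([ 0.612, -0.025]), array([0.596, 0.108])]
220 302 [array([ 0.63 , -0.054]), array([0.614, 0.069]), array([0.597, 0.192])]
245 304 [array([0.611, 0.062]), array([0.597, 0.173]), array([0.582, 0.285])]
```

```bash
python3 -m inch '[[1,-0.02,-0.06,0.01,0.17],[1,-0.04,-0.12,0.02,0.35],[1,-0.06,-0.18,0.03,0.52],[1,-0.08,-0.24,0.03,0.7],[1,-0.11,-0.30,0.03,0.87],[1,-0.13,-0.36,0.03,0.95],[1,-0.16,-0.41,0.03,0.95],[1,-0.18,-0.46,0.03,0.95]]';python3 -c "
from h import *
st()"
```

```text
t: 25.65
tool_pos: [0.2758, -0.5117, 0.3783]
orientation: [-0.913, -0.167, 0.413]
force: [0.8, -1.9, -1.4]
opening: 0.0421
t 25.65 q [-1.146  0.784  0.497 -0.049  2.511 -1.593] p [ 0.2758 -0.5117  0.3783] F [ 0.8 -1.9 -1.4] open 0.0421
x [ 0.909  0.416 -0.033] y(fingers) [-0.276  0.54  -0.795]
```

```bash
python3 -m inch '[[1,1.4,-2.6,0.8,0],[1,1.4,-2.6,0.8,0]]'|head -1; python3 -m inch '[[1,1.4,-2.6,0.8,0]]'|head -1;python3 -m inch '[[1,1.4,-2.6,0.8,0]]'|head -1;python3 -m inch '[[1,1.4,-2.6,0.8,0]]'|head -1;python3 -m inch '[[1,1.4,-2.6,0.8,0]]'|head -1;python3 -m inch '[[1,1.4,-2.6,0.8,0]]'|head -1;python3 -m inch '[[1,1.4,-2.6,0.8,0]]'|head -1;python3 -c "
from h import *
st()"
```

```text
t: 25.9
t: 26.02
t: 26.15
t: 26.28
t: 26.4
t: 26.52
t: 26.65
t 26.65 q [-1.148  1.03   0.022 -0.003  2.731 -1.557] p [ 0.2934 -0.5277  0.4265] F [-0.3 -0.4 -2.3] open 0.0417
x [ 0.917  0.399 -0.011] y(fingers) [-0.247  0.545 -0.801]
```

```bash
python3 -m inch '[[1,1.4,-2.6,-1.5,0]]'|head -1; python3 -m inch '[[1,1.4,-2.6,-1.5,0]]'|head -1;python3 -m inch '[[1,1.4,-2.6,-0.5,0]]'|head -1;python3 -m inch '[[1,1.4,-2.6,0,0]]'|head -1;python3 -m inch '[[1,1.4,-2.6,0.3,0]]'|head -1;python3 -m inch '[[1,1.4,-2.6,0.5,0]]'|head -1;python3 -c "
from h import *
st()"
```

```text
t: 26.78
t: 26.9
t: 27.02
t: 27.15
t: 27.28
t: 27.4
t 27.4 q [-1.153  1.114  0.023  0.042  2.731 -1.521] p [ 0.2994 -0.5329  0.3759] F [ 0.1 -0.6 -1.8] open 0.0415
x [0.922 0.387 0.005] y(fingers) [-0.254  0.614 -0.748]
```

```bash
python3 -m inch '[[1,-0.01,0.02,-0.05,0],[1,-0.01,0.02,-0.1,0],[1,-0.01,0.02,-0.1,0]]'|head -2; python3 -m inch '[[1,1.4,-2.6,0,0]]'|head -1;python3 -m inch '[[1,1.4,-2.6,0.2,0]]'|head -1;python3 -m inch '[[1,1.4,-2.6,0.4,0]]'|head -1;python3 -c "
from h import *
st()"
```

```text
t: 27.78
tool_pos: [0.2886, -0.5108, 0.2728]
t: 27.9
t: 28.02
t: 28.15
t 28.15 q [-1.154  1.211  0.022  0.052  2.685 -1.512] p [ 0.3073 -0.5458  0.3041] F [-2.7  4.4 21.9] open 0.0419
x [0.924 0.382 0.008] y(fingers) [-0.263  0.65  -0.713]
```

```bash
python3 -m inch '[[1,0,0,0,0]]';python3 - <<'E'
from h import *
st();print(robot.read_state()["wrist_torque"])
c=robot.read_camera("scene");w=robot.read_camera("wrist");s=robot.read_camera("side")
for n,i in(("sc",c),("wr",w),("sd",s)):cv2.imwrite(f"pics/chk_{n}.png",i["color"][...,::-1])
print("groove img mean",w["color"][150:260,270:380].mean((0,1)))
E
```

```text
t: 28.28
tool_pos: [0.3072, -0.5456, 0.3014]
orientation: [-0.777, -0.162, 0.368]
force: [-0.1, -1.1, -3.0]
opening: 0.0417
t 28.27 q [-1.154  1.213  0.026  0.053  2.683 -1.512] p [ 0.3072 -0.5456  0.3014] F [-0.1 -1.1 -3. ] open 0.0417
x [0.924 0.382 0.008] y(fingers) [-0.264  0.653 -0.71 ]
[-0.7046449  -0.39200615  0.01930872]
groove img mean [163.82041322 150.20016529 126.10338843]
```

```bash
python3 -m inch '[[1,1.4,-2.6,-0.3,0]]'|head -3|tail -2; python3 -m inch '[[1,1.4,-2.6,-0.3,0]]'|head -1;python3 -m inch '[[1,1.4,-2.6,-0.3,0]]'|head -1;python3 -m inch '[[1,1.4,-2.6,-0.3,0]]'|head -1;python3 -c "
from h import *
st()"
```

```text
tool_pos: [0.3141, -0.5564, 0.2869]
orientation: [-0.818, -0.173, 0.362]
t: 28.68
t: 28.8
t: 28.92
t 28.93 q [-1.152  1.255  0.022  0.068  2.493 -1.5  ] p [ 0.3359 -0.5907  0.2291] F [-0.5  0.2 -2.6] open 0.0416
x [0.928 0.372 0.023] y(fingers) [-0.202  0.554 -0.807]
```

```bash
python3 -m inch '[[1,1.4,-2.6,0.3,0]]'|head -1; python3 -m inch '[[1,1.4,-2.6,0.3,0]]'|head -1;python3 -m inch '[[1,1.4,-2.6,0.3,0]]'|head -1;python3 -m inch '[[1,1.4,-2.6,0.3,0]]'|head -1;python3 -m inch '[[1,1.4,-2.6,0.3,0]]'|head -1;python3 -m inch '[[1,1.4,-2.6,0.3,0]]'|head -1;python3 -c "
from h import *
st()"
```

```text
t: 29.05
t: 29.18
t: 29.3
t: 29.42
t: 29.55
t: 29.68
t 29.68 q [-1.151  1.243  0.022  0.09   2.249 -1.484] p [ 0.3798 -0.6606  0.1941] F [ 0.   0.1 -2.5] open 0.0418
x [0.933 0.357 0.054] y(fingers) [-0.085  0.362 -0.928]
```

```bash
python3 -m inch '[[1,1.4,-2.6,0.8,0.12]]'|head -1; python3 -m inch '[[1,1.4,-2.6,0.8,0.12]]'|head -1;python3 -m inch '[[1,1.4,-2.6,0.8,0.12]]'|head -1;python3 -m inch '[[1,1.4,-2.6,0.8,0]]'|head -1;python3 -m inch '[[1,1.4,-2.6,0.8,0]]'|head -1;python3 -m inch '[[1,1.4,-2.6,0.8,0]]'|head -1;python3 -c "
from h import *
st()"
```

```text
t: 29.8
t: 29.92
t: 30.05
t: 30.18
t: 30.3
t: 30.42
t 30.43 q [-1.109  1.193  0.022 -0.024  2.022 -1.867] p [ 0.416  -0.7394  0.2132] F [-0.5  0.4 -2. ] open 0.0417
x [0.733 0.68  0.006] y(fingers) [-0.062  0.076 -0.995]
```

```bash
python3 -m inch '[[1,1.4,-2.6,0.8,0]]'|head -1; python3 -m inch '[[1,1.4,-2.6,0.8,0]]'|head -1;python3 -m inch '[[1,1.4,-2.6,0.8,0]]'|head -1;python3 -c "
from h import *
st()"
```

```text
t: 30.55
t: 30.68
t: 30.8
t 30.8 q [-1.114  1.182  0.022 -0.016  1.887 -1.869] p [ 0.4379 -0.7867  0.2217] F [-0.3 -0.6 -2.5] open 0.0419
x [ 0.732  0.681 -0.029] y(fingers) [ 0.009 -0.051 -0.999]
```

```bash
python3 -m inch '[[1,0,0.05,0.01,-0.18],[1,0,0.1,0.02,-0.37],[1,0,0.15,0.03,-0.55],[1,0,0.2,0.03,-0.73],[1,0.01,0.25,0.03,-0.92],[1,0.02,0.3,0.03,-1.1],[1,0.03,0.35,0.03,-1.28],[1,0.03,0.38,0.03,-1.47]]';python3 -c "
from h import *
st()"
```

```text
t: 31.8
tool_pos: [0.4693, -0.4045, 0.2554]
orientation: [-1.558, 0.486, -0.43]
force: [0.6, -1.2, -3.2]
opening: 0.0419
t 31.8 q [-0.765  0.19   1.357 -0.048  1.61  -0.184] p [ 0.4693 -0.4045  0.2554] F [ 0.6 -1.2 -3.2] open 0.0419
x [ 0.835 -0.55  -0.023] y(fingers) [-0.044 -0.024 -0.999]
```

```bash
python3 -m inch '[[1,0.005,0.006,0,-0.18],[1,0.01,0.012,0,-0.36],[1,0.015,0.02,0,-0.54],[1,0.02,0.03,0,-0.73],[1,0.025,0.035,0,-0.91],[1,0.03,0.042,-0.02,-1.09],[1,0.036,0.05,-0.04,-1.28],[1,0.036,0.05,-0.055,-1.393]]';python3 -c "
from h import *
s,M=st();np.set_printoptions(suppress=True)
for n in('scene','side'):
  c=robot.read_camera(n);np.savez('pl_'+n+'.npz',**c)
w=robot.read_camera('wrist');np.savez('pl_w.npz',M=M,p=s['tool_pos'],**w)
"
```

```text
t: 32.8
tool_pos: [0.5063, -0.3545, 0.2026]
orientation: [-0.991, 1.545, -1.463]
force: [-0.5, -0.6, -2.8]
opening: 0.0419
t 32.8 q [-0.7    0.231  1.406  0.01   1.55   1.279] p [ 0.5063 -0.3545  0.2026] F [-0.5 -0.6 -2.8] open 0.0419
x [-0.398 -0.917 -0.022] y(fingers) [-0.028  0.037 -0.999]
```

```bash
python3 -m inch '[[1,0.002,0,-0.04,0.005],[1,0.004,-0.001,-0.08,0.005],[1,0.004,-0.001,-0.1,0.005],[1,0.004,-0.001,-0.1,0.005]]'; python3 -m inch '[[1,0,0,-0.005,0],[1,0,0,-0.010,0]]'|grep -v opening;python3 -m inch '[[1,0,0,-0.003,0],[1,0,0,-0.003,0]]'|grep -v opening
```

```text
t: 33.45
tool_pos: [0.5089, -0.3554, 0.1017]
orientation: [-1.0, 1.54, -1.451]
force: [0.5, 0.1, -2.4]
opening: 0.0413
t: 33.7
tool_pos: [0.5107, -0.3567, 0.0946]
orientation: [-0.999, 1.535, -1.455]
force: [1.6, 1.2, 21.5]
t: 33.95
tool_pos: [0.5118, -0.3574, 0.0945]
orientation: [-0.998, 1.532, -1.457]
force: [-1.5, 1.4, 7.1]
```

```bash
python3 -m inch '[[1,0.004,-0.0016,0.002,0],[1,0.008,-0.0033,0.002,0],[1,0.010,-0.0042,0.002,0]]' 20|grep -v orient; python3 -m inch '[[1,0.002,-0.001,0,0],[1,0.004,-0.0016,0,0]]'|grep -v orient;python3 -c "
from h import *
st()"
```

```text
t: 34.33
tool_pos: [0.5214, -0.3614, 0.0962]
force: [-4.2, 1.9, 0.4]
opening: 0.0417
t: 34.58
tool_pos: [0.5243, -0.3626, 0.0955]
force: [-6.5, 3.4, 1.9]
opening: 0.0418
t 34.58 q [-0.691  0.358  1.453  0.009  1.376  1.274] p [ 0.5243 -0.3626  0.0955] F [-6.5  3.4  1.9] open 0.0418
x [-0.386 -0.922 -0.022] y(fingers) [-0.029  0.036 -0.999]
```

```bash
python3 -m inch '[[1,0.003,-0.0013,-0.001,0],[1,0.003,-0.0013,-0.002,0],[1,0.003,-0.0013,-0.002,0]]' 6; python3 -c "
from h import *
st()"
```

```text
t: 34.95
tool_pos: [0.5279, -0.3642, 0.0943]
orientation: [-0.999, 1.535, -1.455]
force: [-3.4, 2.8, 5.3]
opening: 0.042
t 34.95 q [-0.689  0.368  1.443  0.009  1.375  1.275] p [ 0.5279 -0.3642  0.0943] F [-3.4  2.8  5.3] open 0.042
x [-0.386 -0.922 -0.022] y(fingers) [-0.028  0.035 -0.999]
```

```bash
python3 -m inch '[[0.0,0,0,0,0],[-0.5,0,0,0,0],[-0.5,0,0,0,0],[-0.5,0,0,0,0]]'; python3 -m inch '[[-0.5,-0.005,0.002,0.04,0],[-0.5,-0.01,0.004,0.1,0],[-0.5,-0.03,0.012,0.16,0],[-0.5,-0.06,0.025,0.2,0],[-0.5,-0.1,0.05,0.22,0],[-0.5,-0.1,0.05,0.22,0]]';python3 - <<'E'
from h import *
s,M=st()
for n in('scene','side','wrist'):
    c=robot.read_camera(n);np.savez('end_'+n+'.npz',M=M,p=s['tool_pos'],**c)
    m=cv2.inRange(cv2.cvtColor(c["color"],cv2.COLOR_RGB2HSV),(12,20,90),(32,120,255))
    k,l,st_,ce=cv2.connectedComponentsWithStats(m)
    print(n,[(st_[i].tolist(),ce[i].round(0).tolist()) for i in np.argsort(-st_[:,4])[1:7]])
E
```

```text
t: 35.45
tool_pos: [0.5279, -0.3642, 0.0942]
orientation: [-0.999, 1.535, -1.455]
force: [0.3, -0.0, -0.2]
opening: 0.0682
t: 36.2
tool_pos: [0.4272, -0.314, 0.3177]
orientation: [-0.998, 1.531, -1.46]
force: [0.1, 0.4, -0.6]
opening: 0.0698
t 36.2 q [-0.736 -0.04   1.485  0.007  1.735  1.232] p [ 0.4272 -0.314   0.3177] F [ 0.1  0.4 -0.6] open 0.0698
x [-0.386 -0.922 -0.02 ] y(fingers) [-0.024  0.031 -0.999]
scene [([0, 0, 640, 400, 75550], [290.0, 219.0]), ([301, 117, 339, 283, 46891], [503.0, 299.0]), ([368, 175, 47, 40, 712], [384.0, 195.0]), ([253, 315, 25, 39, 532], [265.0, 336.0]), ([402, 210, 24, 23, 245], [414.0, 220.0]), ([371, 216, 22, 24, 201], [383.0, 230.0])]
side [([0, 0, 640, 400, 98202], [288.0, 212.0]), ([0, 321, 58, 79, 1549], [31.0, 363.0]), ([612, 97, 28, 66, 854], [629.0, 126.0]), ([4, 320, 21, 48, 718], [14.0, 343.0]), ([512, 372, 41, 28, 414], [529.0, 389.0]), ([24, 92, 26, 22, 316], [34.0, 102.0])]
wrist [([0, 0, 640, 326, 108879], [376.0, 155.0]), ([104, 365, 320, 35, 5881], [240.0, 389.0]), ([336, 299, 105, 36, 2992], [386.0, 317.0]), ([0, 317, 45, 83, 1702], [14.0, 372.0]), ([208, 299, 37, 49, 1163], [225.0, 322.0]), ([225, 0, 59, 29, 932], [251.0, 9.0])]
```

```bash
python3 -m inch '[[-0.5,-0.04,0.06,0.04,0],[-0.5,-0.06,0.12,0.06,0],[-0.5,-0.08,0.18,0.08,0],[-0.5,-0.08,0.24,0.08,0],[-0.5,-0.07,0.30,0.08,0],[-0.5,-0.07,0.36,0.08,0],[-0.5,-0.07,0.36,0.08,0]]'|head -2;python3 - <<'E'
from h import *
s,M=st()
ps=np.radians(-23.2);ex=np.array([np.cos(ps),np.sin(ps),0]);ey=np.array([-np.sin(ps),np.cos(ps),0]);O=np.array([.530,-.364,.017])
C=[O+a*ex+b*ey+np.array([0,0,h]) for h in(0,.12) for a in(-.04,.04) for b in(-.021,.021)]
for n,bg in(('scene','p1.npz'),('side','side0.npz')):
    c=robot.read_camera(n);np.savez('fin_'+n+'.npz',**c);b=np.load(bg)["color"]
    px=[(c["mtx"]@(c["R"]@X+c["t"])) for X in C];px=np.array([p[:2]/p[2] for p in px])
    hull=cv2.convexHull(px.astype(np.float32))[:,0]
    lo=(px.min(0)-25).astype(int);hi=(px.max(0)+25).astype(int)
    d=(cv2.absdiff(c["color"],b).max(2)>30).astype(np.uint8);k=np.zeros_like(d);k[lo[1]:hi[1],lo[0]:hi[0]]=d[lo[1]:hi[1],lo[0]:hi[0]]
    e=np.zeros_like(d);cv2.fillConvexPoly(e,hull.round().astype(int),1)
    print(n,"IoU",(k&e).sum()/(k|e).sum(),"exp bbox",px.min(0).round(1),px.max(0).round(1))
    ys,xs=np.nonzero(cv2.morphologyEx(k,cv2.MORPH_OPEN,np.ones((3,3),np.uint8)));print("diff bbox",xs.min(),ys.min(),xs.max(),ys.max())
    # bright top face
    hsv=cv2.cvtColor(c["color"],cv2.COLOR_RGB2HSV);m=((hsv[...,2]>205)&(k>0)).astype(np.uint8)
    cs,_=cv2.findContours(m,0,2);cn=max(cs,key=cv2.contourArea)
    q=cv2.approxPolyDP(cn,3,True)[:,0];print("top contour",q.tolist(),[onz(cray(c,*p),.137)[:2].round(3).tolist() for p in q])
    print("exp top",px[4:].round(1).tolist(),[x[:2].round(3).tolist() for x in C[4:]])
E
```

```text
t: 37.22
tool_pos: [0.3583, 0.0489, 0.3929]
t 37.23 q [-0.043 -0.492  1.723  0.037  1.942  1.932] p [0.3583 0.0489 0.3929] F [-0.3 -1.1  0.1] open 0.0694
x [-0.381 -0.924 -0.022] y(fingers) [-0.03   0.036 -0.999]
scene IoU 0.6779487179487179 exp bbox [339.7 251.7] [371.8 298.6]
diff bbox 314 237 385 301
top contour [[370, 260], [367, 253], [338, 256], [341, 263]] [[0.556, -0.394], [0.567, -0.363], [0.493, -0.335], [0.483, -0.366]]
exp top [[341.9, 263.2], [339.7, 254.0], [371.8, 260.8], [368.9, 251.7]] [[0.485, -0.368], [0.502, -0.329], [0.558, -0.399], [0.575, -0.36]]
side IoU 0.47247990105132964 exp bbox [326.7 153.1] [352.2 192. ]
diff bbox 328 144 376 195
top contour [[328, 159], [347, 165], [352, 160], [336, 155]] [[0.571, -0.358], [0.502, -0.324], [0.485, -0.358], [0.544, -0.387]]
exp top [[352.2, 158.5], [347.1, 164.2], [332.1, 153.1], [326.8, 158.6]] [[0.485, -0.368], [0.502, -0.329], [0.558, -0.399], [0.575, -0.36]]
```

```bash
python3 -m inch '[[-0.5,0,-0.06,0,0],[-0.5,0,-0.12,0,0],[-0.5,0,-0.18,-0.02,0],[-0.5,0.03,-0.24,-0.04,0],[-0.5,0.06,-0.30,-0.06,0],[-0.5,0.09,-0.36,-0.09,0],[-0.5,0.13,-0.4,-0.12,0],[-0.5,0.16,-0.411,-0.15,0]]'|head -2; python3 -c "
from h import *
st()"
```

```text
t: 38.33
tool_pos: [0.5142, -0.3651, 0.2448]
t 38.33 q [-0.703  0.251  1.306  0.007  1.631  1.263] p [ 0.5142 -0.3651  0.2448] F [ 0.6 -1.5  0.6] open 0.0697
x [-0.385 -0.923 -0.021] y(fingers) [-0.031  0.035 -0.999]
```

```bash
python3 -m inch '[[-0.5,0.010,0.001,-0.02,0],[-0.5,0.012,0.0015,-0.06,0],[-0.5,0.012,0.0015,-0.11,0],[-0.5,0.012,0.0015,-0.145,0],[-0.5,0.012,0.0015,-0.145,0]]'; python3 -m inch '[[1,0,0,0,0],[1,0,0,0,0],[1,0,0,0,0],[1,0,0,0,0],[1,0,0,0,0]]' 20|grep -v orient; python3 -m inch '[[1,0.0015,-0.0006,0,0],[1,0.003,-0.0012,0,0]]'|grep -v orient
```

```text
t: 38.95
tool_pos: [0.5232, -0.3622, 0.0958]
orientation: [-1.004, 1.544, -1.448]
force: [-0.8, 0.6, 0.2]
opening: 0.0698
t: 39.58
tool_pos: [0.5241, -0.3627, 0.0974]
force: [0.4, 0.8, 6.1]
opening: 0.0422
t: 39.83
tool_pos: [0.5263, -0.3635, 0.0975]
force: [-8.2, 4.7, 8.8]
opening: 0.0418
```

```bash
python3 -m inch '[[1,0.002,-0.0009,0.001,0],[1,0.003,-0.0012,0.001,0]]'|grep -v orient; python3 -m inch '[[1,0.001,-0.0004,0,0],[1,0.002,-0.0009,0,0]]'|grep -v orient
```

```text
t: 40.08
tool_pos: [0.5272, -0.3637, 0.0979]
force: [-10.5, 4.8, 8.3]
opening: 0.0416
t: 40.33
tool_pos: [0.5275, -0.3638, 0.0981]
force: [-12.5, 6.4, 10.8]
opening: 0.0418
```

```bash
python3 -m inch '[[1,0,0,0,0]]' 6|grep force; python3 -m inch '[[-0.1,0,0,0,0],[-0.5,0,0,0,0],[-0.5,0,0,0,0],[-0.5,0,0,0,0]]'|grep -v orient; python3 -m inch '[[-0.5,0,0,0.04,0],[-0.5,-0.01,0.004,0.1,0],[-0.5,-0.03,0.012,0.16,0],[-0.5,-0.07,0.04,0.2,0],[-0.5,-0.11,0.08,0.22,0],[-0.5,-0.15,0.13,0.24,0],[-0.5,-0.17,0.19,0.26,0],[-0.5,-0.17,0.25,0.28,0]]'|head -2; python3 -m inch '[[-0.5,0,0.06,0,0],[-0.5,0,0.12,0,0],[-0.5,0,0.16,0,0],[-0.5,0,0.16,0,0]]'|head -2
python3 - <<'E'
from h import *
st()
for n,bg in(('scene','p1.npz'),('side','side0.npz')):
    c=robot.read_camera(n);f=np.load('fin_'+n+'.npz')["color"]
    hsv=cv2.cvtColor(c["color"],cv2.COLOR_RGB2HSV);m=((hsv[...,2]>205)&(hsv[...,1]<90)).astype(np.uint8)
    x0,y0,x1,y1=(330,245,378,275) if n=='scene' else (322,148,358,170)
    k=np.zeros_like(m);k[y0:y1,x0:x1]=m[y0:y1,x0:x1]
    cn=max(cv2.findContours(k,0,2)[0],key=cv2.contourArea);q=cv2.approxPolyDP(cn,3,True)[:,0]
    print(n,q.tolist(),[onz(cray(c,*p),.137)[:2].round(3).tolist() for p in q])
    if n=='scene':
        # items in front of pan: bar & ring unchanged?
        b=np.load(bg)["color"]
        for r in((310,270,342,318),(318,272,334,286),(325,297,340,316)):
            print("pan diff",cv2.absdiff(c["color"],b)[r[1]:r[3],r[0]:r[2]].max(2).mean().round(1))
    else:
        b=np.load(bg)["color"]
        for nm,r in(("bricks",(285,259,322,310)),("pliers",(325,255,372,275)),("shelf",(243,220,275,290)),("bar/ring",(440//5+312,175,372,210))):
            print(nm,cv2.absdiff(c["color"],b)[r[1]:r[3],r[0]:r[2]].max(2).mean().round(1))
E
```

```text
force: [-0.8, -0.4, -0.8]
t: 40.95
tool_pos: [0.5272, -0.3638, 0.098]
force: [-0.7, 1.1, 0.2]
opening: 0.0692
t: 41.95
tool_pos: [0.3563, -0.1207, 0.3762]
t: 42.45
tool_pos: [0.356, 0.0415, 0.3766]
t 42.45 q [-0.071 -0.497  1.756  0.044  1.929  1.907] p [0.356  0.0415 0.3766] F [-1.   0.7 -0.5] open 0.0698
x [-0.384 -0.923 -0.024] y(fingers) [-0.044  0.044 -0.998]
scene [[367, 253], [339, 256], [339, 262], [368, 262]] [[0.567, -0.363], [0.495, -0.336], [0.481, -0.359], [0.547, -0.398]]
pan diff 5.2
pan diff 1.2
pan diff 1.1
side [[328, 159], [347, 165], [351, 161], [333, 154]] [[0.571, -0.358], [0.502, -0.324], [0.489, -0.351], [0.555, -0.393]]
bricks 20.7
pliers 22.8
shelf 4.5
bar/ring nan<stdin>:18: RuntimeWarning: Mean of empty slice.
  ret = ret.dtype.type(ret / rcount)
```

```bash
python3 -c "
from plant import robot
print(robot.close_job())"
```

```text
the job is handed in; nothing more can be done
None
```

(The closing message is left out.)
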